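# Spot-check a setting candle with the infrared thermometer and put it back in its foam case

### The job

Pick up the infrared thermometer gun from the bench and check the freshly poured candle, the one with the steel wick bar still lying across its rim: aim the lens at the middle of the wax from about 10 cm away, slanting down at about 40 degrees square to the bar so that it sights through the gap between bar and rim, and hold it steady there for two seconds. Then lay the gun in its own cutout in the open foam case and press it in until it is fully home, and let go. Leave the bar and all the candles as they stand.

Things in the scene. Friction and masses are not known exactly. Their poses are not given: they have to be found in the camera images.
- ir_gun: Black and grey infrared thermometer gun, 0.22 kg, lying flat on its side, 38 mm thick. Origin: middle of the barrel, on the underside. x: along the barrel out of the lens; z: up through the thickness; handle towards -y. Barrel x -60 to 60, y -19 to 20 mm; nose to x 74, 31 mm wide; handle to y -116 mm, 30 mm across, 32 mm thick, butt 33 mm across; trigger down to y -42. Edges rounded 5 to 7 mm.
- gun_grip (a point): Where to hold the gun: middle of the bare handle below the trigger, at gun x -31, y -69 mm, half way through the thickness (19 mm above what it lies on). x: straight across the 30 mm handle to the trigger side, so close the fingers along it (turned -0.165 rad about z from the gun's x); y: along the handle to the barrel; z: the gun's z.
- lens (a point): Centre of the lens in the end of the nose, at gun x 74, y 0, z 19 mm; axes as the gun's. The thermometer measures the spot that its x axis strikes.
- candle_tall: The freshly poured candle: clear tumbler, 66 mm diameter, 105 mm tall, wall 3 mm, the one that carries the wick bar; loose on the pan, in either of two places. Origin: centre of its underside, z up. To touch, a solid cylinder.
- wax (a point): Centre of the wax surface in that candle, on its axis, 15 mm below the rim.
- wick_bar: Steel wick bar lying loose across the middle of that candle's rim, 110 mm long (its y), 16 mm wide (its x), 8 mm thick, 20 g; it hides the middle of the wax from straight above. Origin: centre of its underside, at rim height. Sighting square to the bar and 30 to 50 degrees below level, the middle of the wax shows through the gap between bar and rim.
- candle_low: Bystander on the pan: tumbler of 66 mm diameter, 70 mm tall, no bar. Origin: centre of its underside.
- candle_small: Bystander on the pan: tumbler of 58 mm diameter, 50 mm tall, no bar. Origin: centre of its underside.
- candle_back: Bystander on the pan: tumbler of 66 mm diameter, 105 mm tall, no bar, at the right end. Origin: centre of its underside.
- pan: Aluminium sheet pan 243 x 338 mm with a 20 mm rim, fixed on the bench, floor 2 mm above it; the candles stand in it. Origin: centre of its underside, z up.
- case: The gun's hard case, fixed on the bench: base 36 mm high, x -92 to 94, y -135 to 41 mm (carry handle to y -155), foam face 33 mm high. Origin: on the bench under the cutout, axes as the cutout's. Lid thrown back 115 degrees about the y 42 mm edge, its top 0.2 m high. Beside the handle, y -94 to -44, the foam is cut out for fingers 30 mm to each side of the handle, down to 3 mm above the bench.
- cutout (a point): Gun-shaped cutout in the foam: the gun's origin and axes when it is fully home. Its floor, 9 mm above the bench, is 24 mm below the foam's face; a gun that is home stands 14 mm out. 1.5 mm play all round, but the foam swells 1.5 mm tighter than the gun beside the barrel (x 30) and the butt: the gun rests on these swellings 8 to 14 mm high until pushed straight down with some 8 to 15 N.

How it is judged (in metres and radians):
On the way, in this order (a step that is already met when the one before it is completed fails the run):
1. the held gun is aimed at the middle of the wax, square to the bar and slanting down, and held steady for 1.5 s (x of wax in the frame of lens between 0.06 and 0.16 m and y of wax in the frame of lens between -0.008 and 0.008 m and z of wax in the frame of lens between -0.008 and 0.008 m and angle between lens's own x axis and vertical between 2.06 and 2.48 rad and angle between the x axis of lens and the y axis of wick_bar, either way round above 1.05 rad and linear speed of ir_gun below 0.02 m/s and angular speed of ir_gun below 0.15 rad/s and contact force between the fingers and ir_gun above 0.5 N), for 1.5 s.
2. the gun is pushed fully home in its foam cutout by the fingers (z of ir_gun in the frame of cutout between -0.003 and 0.0025 m and horizontal distance between ir_gun and cutout below 0.004 m and angle between ir_gun's own z axis and vertical below 0.06 rad and angle between the x axis of ir_gun and the x axis of cutout, either way round below 0.06 rad and contact force between the fingers and ir_gun above 0.3 N), for 0.1 s.
At the end, for the whole second after the job is handed in: The gun lies at rest fully home in its cutout (within 3 mm of the cutout's floor, 4 mm sideways, 0.06 rad), the wick bar lies across its candle within 10 mm of where it was, and every candle stands within 15 mm of where it was (z of ir_gun in the frame of cutout between -0.003 and 0.003 m and horizontal distance between ir_gun and cutout below 0.004 m and angle between ir_gun's own z axis and vertical below 0.06 rad and angle between the x axis of ir_gun and the x axis of cutout, either way round below 0.06 rad and linear speed of ir_gun below 0.01 m/s and distance of wick_bar from where it was at the start of the episode below 0.01 m and angle between wick_bar's own z axis and vertical below 0.1 rad and distance of each of candle_tall, candle_low, candle_small, candle_back from where it was at the start of the episode below 0.015 m); the robot touches nothing.
It fails at once if the wick bar is shifted by more than 10 mm (distance of wick_bar from where it was at the start of the episode above 0.01 m).
It fails at once if a candle is shifted by more than 15 mm (distance of any of candle_tall, candle_low, candle_small, candle_back from where it was at the start of the episode above 0.015 m).
It also fails if it takes over 54 s, if anything falls off the work surface, if the arm or the gripper's body presses on something with over 40 N, if the wrist force passes 120 N, or if a joint passes its speed limit or range.

### The arm

A 6-joint arm with a two-finger parallel gripper is mounted at the origin on a cart in front of the work surface, level with it; the furniture and walls round the work are solid. World frame = base frame: x ahead of the robot, y to its left, z up, the work surface at z = 0. Lengths are in mm, angles in rad, forces in N, time in s.
With the tool pointing down it reaches from about 275 to 1000 mm from the base axis. Payload 8.4 kg.
Tool frame: the origin (TCP) lies at the very end of the fingers, on their centre line; the grasp point (between the pads) lies 19 mm behind it (r.pinch_z is the distance from the TCP to the grasp point, in mm); z points along the fingers, y is the line along which they close (so a half turn about z gives the same grasp; the last joint's range is limited). The gripper opens to 85 mm and grips with 20 to 120 N. Pads are 22 mm wide; open, the fingers measure 114 mm over their backs; the gripper's body (76 mm by 85 mm) begins 54 mm behind the grasp point. The pads swing forward as they close: fully open they stand 13 mm farther back than shut.
Start: joints at [1.122, 0.353, 1.633, -0, 1.155, -0.002], TCP at [270.05, 563.65, 231.281] pointing down, gripper open.
Joint ranges: [-2.63, 2.63], [-0.92, 2.1], [0.06, 2.66], [-1.3, 4.44], [0, 2.69], [-3.02, 3.02]. Speed limits (rad/s): [2.22, 2.22, 2.79, 3.14, 3.14, 3.14].

### API

Orientations are given as [roll, pitch, yaw] about the fixed x, y, z axes, in that order (R = Rz(yaw) Ry(pitch) Rx(roll)).
In Python, from rig import r gives the robot as it stands.
- The arm moves only by the tool carry_out, never from a script. Its argument "series" is a list of rows, each a list of 7 numbers: the turn, a rotation vector about the tool's x, y, z as a fraction of full scale, then the shift along the tool's x, y, z as a fraction of full scale, then the gripper command: -1 is fully open, 1 is shut, values between are in proportion. A call has 1 to 8 rows; each row is the pose to reach, as a shift and turn from the pose commanded when the call began, along the tool's axes at that moment, turning the shorter way round; what a row does not reach only later rows make up. Full scale, the value 1, is 0.25 m for a shift and pi rad for a turn. A row lasts 1/8 s, in which the tool goes at most 62.5 mm and 10.7 degrees, less where a joint would pass 70% of its speed; a pose out of reach is approached as far as the arm can. A call with a number of a shift or a turn outside -1 to 1 is refused whole. A call with a gripper value outside its range is refused whole. The fingers move at their own pace and stop on an object; "force" is the grip in N (left out, the last holds). Time passes only in rows, so rows that repeat a pose let the fingers close. It gives the time, the measured TCP pose, the force, the opening and the grip force at its end, in the units of the state.
- r.sense(): the state, without advancing time (a new reading comes with each control period).
- r.grab_frame(name): name is "scene" or "top" or "wrist"; returns the picture (384x512x3 uint8, red, green, blue); there is no depth.
- r.get_calibration(name): a dict with "K" (3x3 intrinsics, pixels), "pose" (4x4, takes a point from camera to world coordinates). Camera axes: x right, y up, looking along -z (the intrinsics and any distortion apply to the point x, -y, -z); pixel columns grow to the right and rows downward; lengths in mm; the calibration is good to about 2 mm. A picture is of the moment at which its call begins: read the wrist's pose just before it. get_calibration takes no time and is no camera call; for the wrist camera it gives the pose at the moment of the call.
- r.sign_off(): hands the job in; it is judged then, once.
Trained networks look in the newest picture that a camera, given by its name, has taken for a name from the list of things; names that differ only in an ending like _2 or _b are one class to them, and where a whole thing is asked for, a point or a joint stands for the part that bears it (a point fixed in the world has none). Each returns a list of dicts, best first, with "score" (0 to 1); they miss things now and then, are a little off and sometimes report something else, mostly with a low value. They report only what shows in the picture. A call takes as long as a camera call.
- r.silhouettes(camera, label): "region" (384x512 bool, what is visible of it) and "position" ([row, column] in pixels, amid what is visible of it).
The state is a dict: "clock": time; "qpos": joint angles; "qvel": joint speeds; "joint_efforts": joint torques, N m; "eef_pos": TCP position; "tcp_rot": TCP orientation; "contact_force": force on the tool from outside, world axes, zero at the start; "wrist_torque": the same for the moment, N m; "opening": opening from 0.0 (shut) to 1.0 (fully open); "grasp_force": force on a finger pad.
Only numpy, scipy, OpenCV 4.12 (cv2) and the standard library are available. Lean on these libraries where they do the work, as an engineer would, in place of code of your own. Each camera call takes 0.05 s, during which the arm holds its last target. There are 200 camera calls.

## Working session

There is one attempt and no reset: what is moved stays moved. The work goes in short steps, Python scripts to look and compute and a tool call to move; the robot and the scene stay as the last step left them, time stands still between calls to the robot, and variables do not carry over. Pictures are saved under pics/ and viewed, at most 13 in all, crops included, and the job is handed in when it is done.

Besides the shell and the picture viewer there is one more tool, called after "Request:" as name([rows], argument=value, ...), one row to a line, values as JSON. carry_out: Moves the arm, as the interface text tells. Its arguments: {"type":"object","properties":{"series":{"type":"array"},"force":{"type":"number"}},"required":["series"]}

```bash
ls; mkdir -p pics
cat > h.py <<'E'
import numpy as np,cv2
from rig import r
from scipy.spatial.transform import Rotation as R
def save(n,f,im=None):
    im=r.grab_frame(n) if im is None else im
    cv2.imwrite('pics/'+f,im[:,:,::-1]); return im
def ray(n,uv,cal=None):
    c=cal or r.get_calibration(n);K=np.array(c['K']);P=np.array(c['pose'])
    u,v=uv;d=np.linalg.inv(K)@[u,v,1];d=P[:3,:3]@[d[0],-d[1],-d[2]]
    return P[:3,3],d
def onz(n,uv,z,cal=None):
    o,d=ray(n,uv,cal);return o+d*(z-o[2])/d[2]
def proj(n,p,cal=None):
    c=cal or r.get_calibration(n);K=np.array(c['K']);P=np.array(c['pose'])
    q=P[:3,:3].T@(np.array(p)-P[:3,3]);q=K@[q[0],-q[1],-q[2]];return q[:2]/q[2]
E
python3 - <<'E'
from h import *
s=r.sense();print(s['clock'],s['eef_pos'],s['tcp_rot'])
a=save('top','top1.png');b=save('scene','scene1.png')
cv2.imwrite('pics/both.png',np.vstack([a])[:,:,::-1])
for n in('top','scene'):
    c=r.get_calibration(n);print(n,np.round(c['K'],1).tolist(),np.round(c['pose'],3).tolist())
    for l in['ir_gun','candle_tall','wick_bar','candle_low','candle_small','candle_back','pan','case']:
        for d in r.silhouettes(n,l)[:2]:
            m=d['region'];ys,xs=np.nonzero(m)
            (cx,cy),wh,an=cv2.minAreaRect(np.c_[xs,ys].astype(np.float32)) if len(xs) else ((0,0),0,0)
            print(n,l,round(d['score'],2),np.round(d['position']),len(xs),np.round([cx,cy]),np.round(wh),round(an),
              'z0',np.round(onz(n,(cx,cy),0)[:2]))
E
```

```text
pics
0.0 [269.82893899 563.19288478 230.53803781] [-3.14014292e+00 -1.24414709e-05  2.69479455e+00]
top [[454.6, 0.0, 253.5], [0.0, 454.6, 192.4], [0.0, 0.0, 1.0]] [[-0.017, 0.978, -0.209, 192.513], [-1.0, -0.016, 0.008, -89.641], [0.004, 0.209, 0.978, 1360.048], [0.0, 0.0, 0.0, 1.0]]
top ir_gun 0.9 [175. 215.] 925 [222. 182.] [44. 44.] 21 z0 [518.  -4.]
top candle_tall 0.92 [182. 312.] 401 [311. 178.] [22. 30.] 29 z0 [ 527. -279.]
top candle_tall 0.74 [174. 216.] 902 [222. 182.] [44. 44.] 21 z0 [517.  -4.]
top wick_bar 0.46 [175. 312.] 202 [314. 173.] [37.  6.] 63 z0 [ 540. -288.]
top candle_low 0.77 [176. 342.] 494 [340. 173.] [22. 26.] 45 z0 [ 540. -371.]
top candle_small 0.62 [209. 372.] 391 [372. 208.] [20. 23.] 63 z0 [ 430. -460.]
top candle_small 0.57 [175. 342.] 533 [341. 173.] [23. 27.] 45 z0 [ 540. -372.]
top candle_back 0.62 [172. 378.] 683 [380. 172.] [23. 34.] 45 z0 [ 542. -492.]
top pan 0.77 [207. 334.] 6531 [341. 196.] [ 79. 114.] 86 z0 [ 468. -367.]
top pan 0.2 [173. 122.] 7615 [124. 173.] [121.  76.] 83 z0 [550. 297.]
top case 0.66 [171. 126.] 7331 [124. 173.] [120. 
[... 208 characters left out ...]
.0]]
scene ir_gun 0.62 [191. 236.] 559 [232. 191.] [47. 19.] 5 z0 [564.  36.]
scene ir_gun 0.22 [162. 182.] 3221 [184. 161.] [52. 88.] 35 z0 [648. 375.]
scene candle_tall 0.95 [210. 296.] 674 [298. 211.] [36. 21.] 90 z0 [ 590. -234.]
scene wick_bar 0.67 [197. 300.] 52 [298. 197.] [ 3. 16.] 15 z0 [ 681. -186.]
scene candle_low 0.74 [222. 324.] 584 [325. 222.] [21. 30.] 6 z0 [ 583. -342.]
scene candle_small 0.91 [254. 336.] 425 [336. 252.] [19. 24.] 12 z0 [ 458. -440.]
scene candle_back 0.87 [229. 360.] 874 [358. 230.] [23. 40.] 8 z0 [ 609. -450.]
scene pan 0.73 [242. 311.] 3959 [314. 238.] [122.  56.] 22 z0 [ 482. -353.]
scene case 0.62 [162. 182.] 3149 [184. 161.] [52. 88.] 35 z0 [649. 376.]
```

Run:
```python
import cv2
a=cv2.imread('pics/top1.png')[115:250,55:415]
cv2.imwrite('pics/v1.png',cv2.resize(a,(800,300),interpolation=cv2.INTER_CUBIC))
b=cv2.imread('pics/scene1.png')[80:290,130:400]
cv2.imwrite('pics/v2.png',cv2.resize(b,(771,600),interpolation=cv2.INTER_CUBIC))
```

```text
(no output)
```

View pics/v1.png

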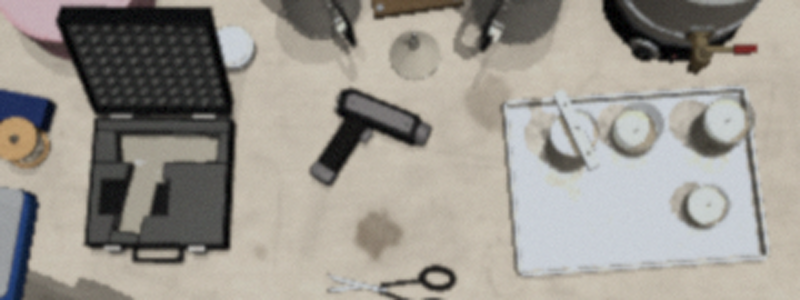

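View pics/v2.png

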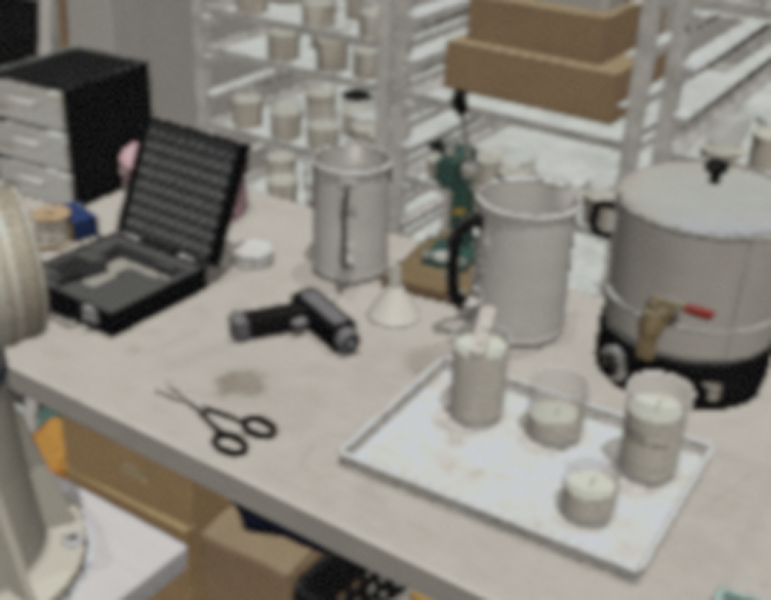

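The top view shows the case at left (y about +300), the gun in the middle with its lens pointing to −y, and the pan at right. The barred candle is at pixel (312,178), at the pan's left rear. The bar runs roughly along x, from about (307,158) to (321,189).

```bash
cat >> h.py <<'E'
def pose():
    s=r.sense();return np.array(s['eef_pos']),R.from_euler('xyz',s['tcp_rot'])
def rel(pt,Rt,p0=None,R0=None):
    if p0 is None:p0,R0=pose()
    return np.round((R0.inv()*Rt).as_rotvec()/np.pi,3),np.round(R0.inv().apply(np.array(pt)-p0)/250,3)
def down(ty): # tool pointing down, tool y at azimuth ty (deg)
    return R.from_euler('xyz',[np.pi,0,np.radians(ty)+np.pi/2])
E
python3 - <<'E'
from h import *
p,R0=pose()
print('ydir',R0.as_matrix()[:,1])
c=np.array(r.get_calibration('wrist')['pose']);print('cam in tool',R0.inv().apply(c[:3,3]-p),(R0.as_matrix().T@c[:3,:3]).round(2).tolist(),r.get_calibration('wrist')['K'])
for n,u in dict(barrel=(227.8,166.8),nose=(246,175),rear=(210.5,160.5),handle=(209,182.5)).items(): print(n,onz('top',u,30).round())
print('bar',onz('top',(307,157.7),113).round(),onz('top',(321.5,189),113).round())
print('cut',onz('top',(131,182),33).round())
t=onz('top',(209,182.5),20)
for pt,Rt in [((t[0],t[1],260),down(59))]: print(pt,rel(pt,Rt))
E
```

```text
ydir [4.32090563e-01 9.01830220e-01 1.24820238e-05]
cam in tool [  81.64613977    0.15544957 -143.05905688] [[0.0, 0.95, 0.32], [1.0, -0.0, -0.0], [0.0, 0.32, -0.95]] [[340.87785181   0.         252.44241179]
 [  0.         340.87785181 191.16683974]
 [  0.           0.           1.        ]]
barrel [557. -24.  30.]
nose [530. -79.  30.]
rear [577.  28.  30.]
handle [509.  33.  30.]
bar [ 557. -254.  113.] [ 465. -291.  113.]
cut [513. 266.  33.]
(np.float64(511.2004518183412), np.float64(33.5371581957384), 260) (array([ 0.  , -0.  ,  0.03]), array([-1.786, -1.496, -0.115]))
```

Run:
```python
from h import *
p,R0=pose();print(rel((495,290,290),R0))
```

```text
(array([0., 0., 0.]), array([-1.284, -0.598, -0.235]))
```

Request:
carry_out([
  [0,0,0,-0.25,-0.15,-0.2,-1],
  [0,0,0,-0.5,-0.3,-0.235,-1],
  [0,0,0,-0.75,-0.45,-0.235,-1],
  [0,0,0,-1,-0.6,-0.235,-1],
  [0,0,0,-1,-0.6,-0.235,-1],
])

```text
clock: 1.52
eef_pos: [431.7, 318.5, 290.5]
tcp_rot: [3.141, 0.001, 2.695]
contact_force: [0.3, -0.4, -0.0]
opening: 0.998
grasp_force: 0.0
```

Request:
carry_out([
  [0,0,0,-0.14,0,0,-1],
  [0,0,0,-0.28,0,0,-1],
  [0,0,0,-0.28,0,0,-1],
  [0,0,0,-0.28,0,0,-1],
])

```text
clock: 2.02
eef_pos: [493.3, 290.2, 289.8]
tcp_rot: [-3.141, -0.001, 2.694]
contact_force: [0.2, -0.5, 0.0]
opening: 1.0
grasp_force: 0.0
```

Run:
```python
from h import *
p,R0=pose();c=r.get_calibration('wrist');im=save('wrist','case.png')
print(p,R0.as_euler('xyz'));np.save('ccase.npy',np.array(c['pose']))
print(rel((509,33.5,260),down(59)))
print('candle look',rel((515,-270,360),down(59)))
```

```text
[493.31003307 290.1552986  289.83923483] [-3.14123200e+00 -6.76372743e-04  2.69436845e+00]
(array([-0.  , -0.  ,  0.03]), array([-0.501, -0.899,  0.12 ]))
candle look (array([-0.  , -0.  ,  0.03]), array([-1.047, -1.984, -0.28 ]))
```

View pics/case.png

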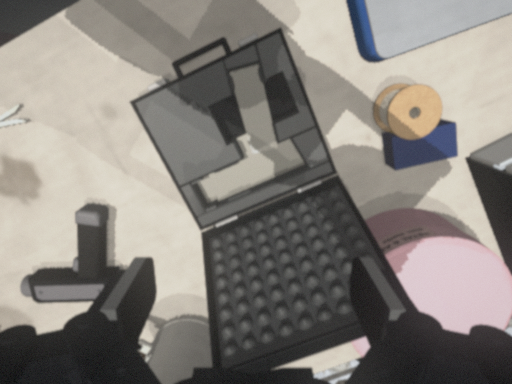

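The wrist view shows the case base corners at (133,102), (280,30), (333,178) and (203,226). The beige cutout has its nose at left (200,190) and its handle going up to (250,75). The gun lies at lower left, around (90,285). I'll look at the candle next.

Request:
carry_out([
  [0,0,0.01,-0.12,-0.25,-0.1,-1],
  [0,0,0.02,-0.25,-0.5,-0.2,-1],
  [0,0,0.03,-0.37,-0.75,-0.2,-1],
  [0,0,0.03,-0.5,-1,-0.2,-1],
  [0,0,0.03,-0.5,-1,-0.2,-1],
])

```text
clock: 2.7
eef_pos: [497.7, 9.1, 340.5]
tcp_rot: [3.141, 0.001, 2.6]
contact_force: [-0.2, 0.8, 0.0]
opening: 1.001
grasp_force: 0.0
```

Run:
```python
from h import *
print(rel((490,-220,340),down(59)))
print(pose()[0])
c=r.get_calibration('wrist');im=save('wrist','gunA.png');np.save('cgunA.npy',np.array(c['pose']))
# case pose from corners
cc=dict(K=c['K'],pose=np.load('ccase.npy'))
W=np.array([onz('',u,36,cc)[:2] for u in [(133,102),(280,30),(333,178),(203,226)]])
L=np.array([[94,-135],[-92,-135],[-92,41],[94,41.]])
Lc=L-L.mean(0);Wc=W-W.mean(0)
a=np.arctan2((Lc[:,0]*Wc[:,1]-Lc[:,1]*Wc[:,0]).sum(),(Lc*Wc).sum())
M=np.array([[np.cos(a),-np.sin(a)],[np.sin(a),np.cos(a)]])
t=W.mean(0)-M@L.mean(0);print('case',t,a,np.degrees(a));print((L@M.T+t-W).round(1))
d=r.silhouettes('wrist','ir_gun')[:1]
for x in d:
    np.save('gunmask.npy',x['region']);print(x['score'],x['position'],x['region'].sum())
```

```text
(array([ 0.,  0., -0.]), array([-0.446, -0.802,  0.002]))
[497.74217436   9.14030509 340.48883708]
case [521.75495057 278.74741787] -1.60783436784442 -92.12212343356998
[[-2.9 -2.1]
 [-0.   3.8]
 [-1.1  6. ]
 [ 3.9 -7.6]]
0.71 [178.7, 270.3] 4543
```

View pics/gunA.png

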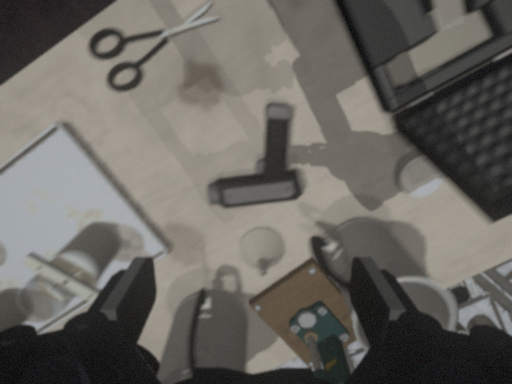

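The gun lies at pixel (260,170), with its barrel at (212..300,190) and its handle up to (278,105). The candle and bar are at far left, around (60,280), so I'll move over there.

Request:
carry_out([
  [0,0,0,-0.11,-0.2,0,-1],
  [0,0,0,-0.22,-0.4,0,-1],
  [0,0,0,-0.33,-0.6,0,-1],
  [0,0,0,-0.45,-0.8,0,-1],
  [0,0,0,-0.45,-0.8,0,-1],
  [0,0,0,-0.45,-0.8,0,-1],
])

```text
clock: 3.55
eef_pos: [492.1, -217.3, 339.8]
tcp_rot: [3.141, -0.001, 2.601]
contact_force: [-0.3, 0.8, 0.1]
opening: 0.998
grasp_force: 0.0
```

```bash
cat >> h.py <<'E'
from scipy.optimize import minimize
def rect(x0,x1,y0,y1): return np.array([[x0,y0],[x1,y0],[x1,y1],[x0,y1]],float)
hc,hs=np.cos(-.165),np.sin(-.165)
def hr(w,y0,y1): # handle rect about grip, across +-w, along y0..y1
    return rect(-w,w,y0,y1)@np.array([[hc,hs],[-hs,hc]])+[-31,-69]
PARTS=[(rect(-60,60,-19,20),0,38),(rect(58,74,-15.5,15.5),3,35),(hr(15,-45,55),3,35)]
def tf(q,pl):
    c,s=np.cos(q[2]),np.sin(q[2]);return pl@np.array([[c,s],[-s,c]])+q[:2]
def fill(polys,off=(0,0),S=4):
    m=np.zeros((384*S,512*S),np.uint8)
    for P in polys: cv2.fillConvexPoly(m,np.round((P+.5)*S-.5).astype(int),255)
    return cv2.resize(m,(512,384),interpolation=cv2.INTER_AREA)/255.
def guns(q,cal,z=0):
    out=[]
    for pl,a,b in PARTS:
        w=tf(q,pl);pts=np.array([proj('',[*p,zz+z],cal) for zz in(a,b) for p in w],np.float32)
        out.append(cv2.convexHull(pts)[:,0])
    return fill(out)
def cuts(q,cal,zf=9,zt=33):
    ms=[fill([np.array([proj('',[*p,zz],cal) for p in tf(q,pl)]) for pl,_,_ in PARTS]) for zz in(zf,zt)]
    return ms[0]*ms[1]
def fit(f,mask,q0):
    m=mask.astype(float);L=lambda q:1-np.minimum(f(q),m).sum()/np.maximum(f(q),m).sum()
    S=np.array([[0,0,0],[12,0,0],[0,12,0],[0,0,.12]])+q0
    o=minimize(L,q0,method='Nelder-Mead',options=dict(initial_simplex=S,xatol=.05,fatol=1e-4));return o.x,o.fun
E
python3 - <<'E'
from h import *
c=r.get_calibration('wrist');im=save('wrist','cand.png');np.save('ccand.npy',np.array(c['pose']));print(pose()[0])
for l in('candle_tall','wick_bar'):
    for d in r.silhouettes('wrist',l)[:2]:
        m=d['region'];ys,xs=np.nonzero(m);print(l,d['score'],d['position'],len(xs),cv2.minAreaRect(np.c_[xs,ys].astype(np.float32)))
        if l=='wick_bar' and d['score']>.4: print([onz('',p,113,c)[:2].round(1).tolist() for p in cv2.boxPoints(cv2.minAreaRect(np.c_[xs,ys].astype(np.float32)))])
cg=dict(K=c['K'],pose=np.load('cgunA.npy'))
q,e=fit(lambda q:guns(q,cg),np.load('gunmask.npy'),[555,-24,-1.95]);print('gun',q,e,'grip',tf(q,np.array([[-31,-69.]])))
cc=dict(K=c['K'],pose=np.load('ccase.npy'))
im=cv2.imread('pics/case.png').astype(int);b,g,rr=im[...,0],im[...,1],im[...,2]
reg=np.zeros((384,512),np.uint8);cv2.fillConvexPoly(reg,np.array([(140,103),(278,36),(326,176),(205,216)]),1)
m=((rr>125)&(rr-b>8)&(reg>0));print(m.sum());np.save('cm.npy',m)
q,e=fit(lambda q:cuts(q,cc),m,[521,279,-1.6]);print('cut',q,e)
v=cv2.imread('pics/case.png')[20:240,120:345].copy();f=cuts(q,cc)[20:240,120:345]
v2=v.copy();v2[m[20:240,120:345]]=(0,0,255);cv2.drawContours(v,cv2.findContours((f>.5).astype(np.uint8),0,2)[0],-1,(0,255,0),1)
cv2.imwrite('pics/ov.png',np.hstack([cv2.resize(v,None,fx=1.7,fy=1.7),cv2.resize(v2,None,fx=1.7,fy=1.7)]))
E
```

```text
[ 492.13579207 -216.98210347  339.93905106]
candle_tall 0.56 [178.3, 224.1] 2269 ((225.5500030517578, 184.34999084472656), (54.39117431640625, 70.5187759399414), 18.434947967529297)
wick_bar 0.64 [194.1, 220.8] 1483 ((221.58859252929688, 195.13848876953125), (94.84500122070312, 16.842416763305664), 33.42481231689453)
[[470.1, -302.4], [462.0, -284.2], [561.6, -240.2], [571.5, -258.8]]
gun [561.93768142 -14.75296496  -1.98861919] 0.10937922392153321 grip [[511.45235792  41.57848374]]
4076
cut [520.1311751  278.72190328  -1.58140805] 0.2986616306313432
```

View pics/cand.png

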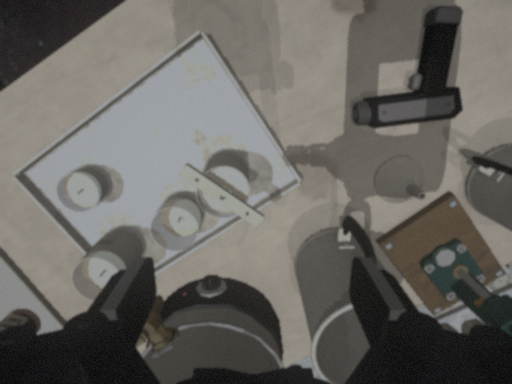

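View pics/ov.png

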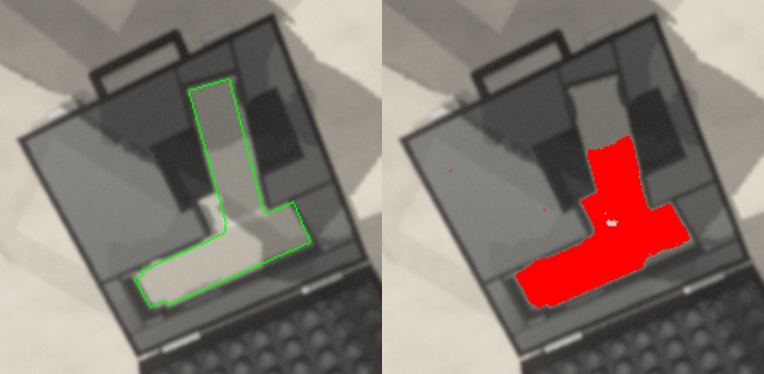

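The candle view shows the wick bar from (185,167) to (262,220) and the candle beneath it. That puts the bar centre near (516,−271) with azimuth about 23.5°. I'll go above the gun for a close look.

Run:
```python
from h import *
print(rel((511,41,200),down(56.6)))
```

```text
(array([ 0.   , -0.   ,  0.014]), array([0.465, 0.924, 0.561]))
```

Request:
carry_out([
  [0,0,0,0.12,0.23,0.0,-1],
  [0,0,0,0.24,0.46,0.15,-1],
  [0,0,0.014,0.36,0.7,0.35,-1],
  [0,0,0.014,0.465,0.924,0.56,-1],
  [0,0,0.014,0.465,0.924,0.56,-1],
  [0,0,0.014,0.465,0.924,0.56,-1],
  [0,0,0.014,0.465,0.924,0.56,-1],
])

```text
clock: 4.58
eef_pos: [511.4, 39.7, 200.6]
tcp_rot: [3.142, 0.001, 2.559]
contact_force: [0.7, -0.6, 0.1]
opening: 0.996
grasp_force: 0.0
```

Run:
```python
from h import *
print(pose()[0])
c=r.get_calibration('wrist');im=save('wrist','gunB.png')
d=r.silhouettes('wrist','ir_gun')
m=d[0]['region'];print(d[0]['score'],m.sum())
q,e=fit(lambda q:guns(q,c),m,[562,-15,-1.98]);g=tf(q,np.array([[-31,-69.]]))[0];ty=np.degrees(q[2]-.165)+180
print('gun',q,e,'grip',g,ty)
print(rel((*g,100),down(ty)),rel((*g,2),down(ty)))
v=im[:,:,::-1].copy();cv2.drawContours(v,cv2.findContours((guns(q,c)>.5).astype(np.uint8),0,2)[0],-1,(0,255,0),1);cv2.drawContours(v,cv2.findContours(m.astype(np.uint8),0,2)[0],-1,(0,0,255),1)
cv2.imwrite('pics/ovg.png',v)
```

```text
[511.4100099   39.71675871 200.6116932 ]
0.73 8705
gun [562.03294912 -13.18381582  -1.97621446] 0.10962385165350785 grip [510.85275103  42.51705781] 57.31744858082868
(array([ 0.   ,  0.001, -0.005]), array([0.012, 0.01 , 0.405])) (array([ 0.   ,  0.001, -0.005]), array([0.013, 0.009, 0.797]))
```

View pics/ovg.png

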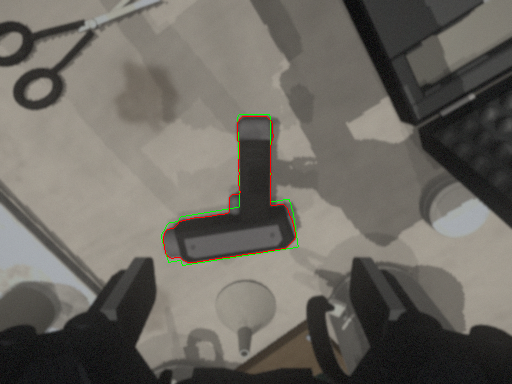

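The fitted outline matches the gun well, so I'll descend and grip it.

Request:
carry_out([
  [0,0,-0.005,0.012,0.01,0.2,-1],
  [0,0,-0.005,0.012,0.01,0.4,-1],
  [0,0,-0.005,0.012,0.01,0.6,-1],
  [0,0,-0.005,0.012,0.01,0.72,-1],
  [0,0,-0.005,0.012,0.01,0.79,-1],
  [0,0,-0.005,0.012,0.01,0.79,-1],
  [0,0,-0.005,0.012,0.01,0.79,1],
  [0,0,-0.005,0.012,0.01,0.79,1],
], force=70)

```text
clock: 5.68
eef_pos: [511.2, 42.9, 3.8]
tcp_rot: [3.14, 0.002, 2.572]
contact_force: [-0.3, 0.1, 0.0]
opening: 0.604
grasp_force: 0.0
```

Request:
carry_out([
  [0,0,0,0,0,0,1],
  [0,0,0,0,0,0,1],
  [0,0,0,0,0,0,1],
  [0,0,0,0,0,0,1],
  [0,0,0,0,0,0,1],
  [0,0,0,0,0,0,1],
])

```text
clock: 6.42
eef_pos: [510.9, 43.1, 3.6]
tcp_rot: [3.14, 0.001, 2.572]
contact_force: [-2.0, 0.1, 8.8]
opening: 0.336
grasp_force: 68.6
```

```bash
cat >> h.py <<'E'
def gunpose(yaw,o,pitch=0):
    Rg=R.from_euler('xyz',[0,pitch,yaw]);return np.array(o,float),Rg
def tool_for(o,Rg):
    G=np.load('G.npz');RG=R.from_matrix(G['R']);Rt=Rg*RG.inv();return o-Rt.apply(G['p']),Rt
E
python3 - <<'E'
from h import *
p,R0=pose();Y=R0.as_matrix()[:,1];yaw=np.arctan2(-Y[1],-Y[0])+.165
Rg=R.from_euler('z',yaw);o=np.array([*p[:2],0])-Rg.apply([-31,-69,0])
np.savez('G.npz',R=(R0.inv()*Rg).as_matrix(),p=R0.inv().apply(o-p));print('yaw',np.degrees(yaw),o)
cal=dict(K=r.get_calibration('wrist')['K'],pose=np.load('ccand.npy'))
# bar fit
im=cv2.imread('pics/cand.png');r_=None
import os
def bar(q):
    w=tf(q,rect(-8,8,-55,55));pts=np.array([proj('',[*a,z],cal) for z in(107,115) for a in w],np.float32)
    return fill([cv2.convexHull(pts)[:,0]])
box=cv2.boxPoints(((221.59,195.14),(94.8,16.8),33.42))
q,e=fit(bar,fill([box]),[516,-271,np.radians(-66.5)]);print('bar fit to rect',q,np.degrees(q[2]),e)
# wax centre check: visible wax/candle rim, glass centre pixels
wax=np.array([q[0],q[1],92]);np.save('wax.npy',wax);print('wax px',proj('',wax,cal),'rim',[proj('',[q[0]+33*np.cos(t),q[1]+33*np.sin(t),107],cal).round().tolist() for t in np.arange(4)*np.pi/2])
h=q[2];Rg=R.from_euler('xyz',[0,np.radians(40),h]);print(Rg.as_matrix().round(2).tolist())
o=wax-Rg.apply([74+100,0,19]);pt,Rt=tool_for(o,Rg);print('tool',pt,Rt.as_matrix()[:,2]);
print('lift then',rel(pt+[0,0,0],Rt,p+[0,0,200],R0))
E
```

```text
yaw -113.18409768669984 [562.13087548 -12.61034628   0.        ]
bar fit to rect [ 515.98942125 -271.89143039   -1.14859828] -65.80983384222243 0.08651268672598544
wax px [223.54731929 190.09506702] rim [[237.0, 217.0], [247.0, 180.0], [207.0, 171.0], [199.0, 208.0]]
[[0.31, 0.91, 0.26], [-0.7, 0.41, -0.59], [-0.64, 0.0, 0.77]]
tool [ 384.63991457 -147.87990305  211.96637084] [-0.26242358  0.58752043 -0.76547606]
lift then (array([-0.192,  0.125, -0.252]), array([ 0.013, -0.915, -0.035]))
```

Request:
carry_out([
  [0,0,0,0,0,-0.1,1],
  [0,0,0,0,0,-0.3,1],
  [0,0,0,0,0,-0.5,1],
  [0,0,0,0,0,-0.7,1],
  [0,0,0,0,0,-0.8,1],
  [0,0,0,0,0,-0.8,1],
])

```text
clock: 7.18
eef_pos: [511.2, 43.1, 204.4]
tcp_rot: [3.139, 0.003, 2.572]
contact_force: [0.1, -0.2, -1.7]
opening: 0.334
grasp_force: 70.0
```

Request:
carry_out([
  [-0.03,0.02,-0.04,0,-0.1,-0.03,1],
  [-0.06,0.04,-0.08,0,-0.25,-0.05,1],
  [-0.09,0.06,-0.12,0,-0.4,-0.05,1],
  [-0.12,0.08,-0.16,0.01,-0.55,-0.05,1],
  [-0.15,0.1,-0.2,0.01,-0.7,-0.05,1],
  [-0.18,0.115,-0.23,0.01,-0.82,-0.05,1],
  [-0.192,0.125,-0.252,0.013,-0.915,-0.035,1],
  [-0.192,0.125,-0.252,0.013,-0.915,-0.035,1],
])

```text
clock: 8.18
eef_pos: [383.1, -148.8, 208.9]
tcp_rot: [2.445, -0.108, -2.849]
contact_force: [0.4, 1.4, -2.2]
opening: 0.34
grasp_force: 70.0
```

```bash
cat > aim.py <<'E'
from h import *
p,R0=pose();G=np.load('G.npz');Rg=R0*R.from_matrix(G['R']);o=p+R0.apply(G['p']);wax=np.load('wax.npy')
print('wax in lens',Rg.inv().apply(wax-o)-[74,0,19],'down',np.arccos(Rg.as_matrix()[2,0]))
Rt_=R.from_euler('xyz',[0,np.radians(40),-1.1486]);pt,Rt=tool_for(wax-Rt_.apply([174,0,19]),Rt_)
print(r.sense()['clock'],p,pt,rel(pt,Rt),r.sense()['qpos'])
E
python3 aim.py
python3 - <<'E'
from h import *
c=r.get_calibration('wrist');im=save('wrist','aimw.png');s=save('scene','aims.png')
for cam,z in(('wrist',1),):
    for l in('wick_bar','candle_tall','ir_gun'):
        for d in r.silhouettes(cam,l)[:1]:print(cam,l,d['score'],np.round(d['position']),d['region'].sum())
wax=np.load('wax.npy');print('wax px',proj('',wax,c),proj('scene',wax))
v=im[:,:,::-1].copy()
def line(pts):cv2.polylines(v,[np.array([proj('',q,c) for q in pts]).astype(int)],True,(0,255,0),1)
line([[*a,115] for a in tf((wax[0],wax[1],-1.1486),rect(-8,8,-55,55))])
line([[wax[0]+33*np.cos(t),wax[1]+33*np.sin(t),107] for t in np.arange(0,6.3,.2)])
cv2.imwrite('pics/aimv.png',np.hstack([v,cv2.resize(s[150:280,230:330,::-1],(288,384))]))
E
```

```text
wax in lens [97.51844567  2.44610755  3.17931706] down 2.2731850601081045
8.175 [ 383.11258045 -148.80566394  208.86524639] [ 384.64012778 -147.87967722  211.96637084] (array([ 0.001, -0.001, -0.001]), array([-0.006,  0.01 , -0.009])) [-0.64010546  0.41572779  1.79878789  0.32054869  1.56477162 -2.57315184]
wrist candle_tall 0.63 [244.  25.] 12303
wrist ir_gun 0.86 [272. 252.] 15694
wax px [-109.86421381  452.85306593] [298.55540779 200.39480328]
```

View pics/aimv.png

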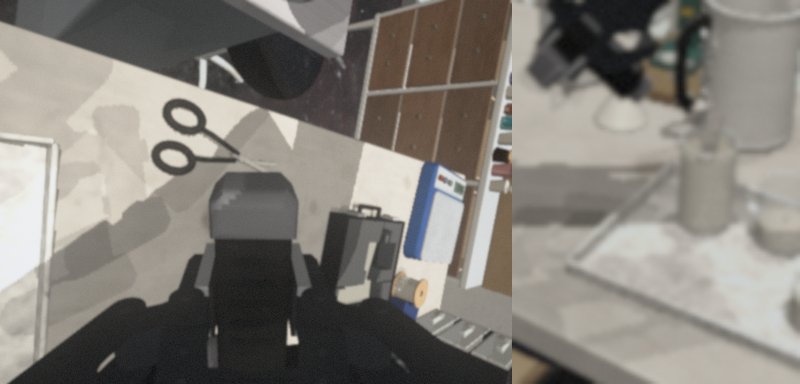

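Pose reached; the handle sits straight in the fingers. I'll trim by a few mm and hold.

Request:
carry_out([
  [0.001,-0.001,-0.001,-0.006,0.01,-0.009,1],
  [0.001,-0.001,-0.001,-0.006,0.01,-0.009,1],
  [0.001,-0.001,-0.001,-0.006,0.01,-0.009,1],
  [0.001,-0.001,-0.001,-0.006,0.01,-0.009,1],
])

```text
clock: 8.93
eef_pos: [385.7, -147.0, 214.5]
tcp_rot: [2.451, -0.101, -2.846]
contact_force: [0.3, 0.7, -1.7]
opening: 0.337
grasp_force: 70.1
```

```bash
python3 aim.py
python3 - <<'E'
from h import *
wax=np.load('wax.npy')
import numpy as np
c=dict(K=r.get_calibration('wrist')['K'],pose=np.load('ccand.npy'))
im=cv2.imread('pics/cand.png')[140:250,160:290].copy()
S=6;im=cv2.resize(im,None,fx=S,fy=S,interpolation=cv2.INTER_CUBIC)
P=lambda q:((proj('',q,c)-[160,140]+.5)*S).astype(int)
for z,rad,col in((107,33,(0,255,0)),(92,30,(0,0,255)),(2,33,(255,0,0))):
    cv2.polylines(im,[np.array([P([wax[0]+rad*np.cos(t),wax[1]+rad*np.sin(t),z]) for t in np.arange(0,6.3,.1)])],True,col,1)
cv2.polylines(im,[np.array([P([*a,115]) for a in tf((wax[0],wax[1],-1.1486),rect(-8,8,-55,55))])],True,(0,255,255),1)
cv2.imwrite('pics/candz.png',im[:600]);print(im.shape)
E
```

```text
wax in lens [102.14972075  -2.06533508  -2.34765902] down 2.2662937237289302
8.925 [ 385.74733986 -146.98116469  214.45945624] [ 384.64012778 -147.87967722  211.96637084] (array([-0.001,  0.001,  0.001]), array([ 0.004, -0.008,  0.007])) [-0.63500028  0.40519073  1.7962968   0.32364423  1.56830986 -2.57201678]
(660, 780, 3)
```

View pics/candz.png

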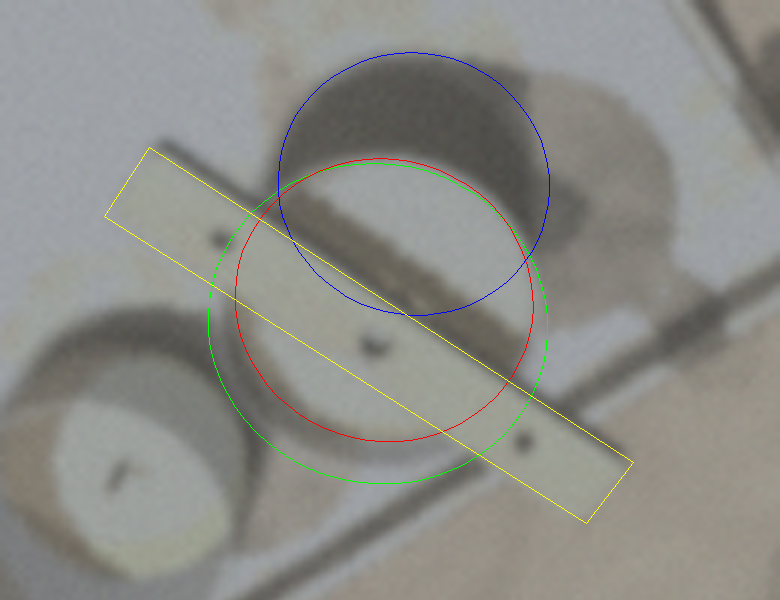

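The overlay matches the bar (yellow) and the wax disc (red), so the wax estimate is good. I'll trim by half and hold for two seconds.

Request:
carry_out([
  [0,0,0,0.003,-0.007,0.006,1],
  [0,0,0,0.003,-0.007,0.006,1],
  [0,0,0,0.003,-0.007,0.006,1],
  [0,0,0,0.003,-0.007,0.006,1],
  [0,0,0,0.003,-0.007,0.006,1],
  [0,0,0,0.003,-0.007,0.006,1],
  [0,0,0,0.003,-0.007,0.006,1],
  [0,0,0,0.003,-0.007,0.006,1],
])

```text
clock: 9.93
eef_pos: [384.9, -147.7, 212.3]
tcp_rot: [2.451, -0.101, -2.846]
contact_force: [-0.1, 0.1, -1.7]
opening: 0.336
grasp_force: 70.1
```

```bash
python3 aim.py
```

```text
wax in lens [100.49353203  -0.99303004  -0.82914031] down 2.2664424769496327
9.925 [ 384.91882206 -147.69492883  212.25340442] [ 384.64012778 -147.87967722  211.96637084] (array([-0.001,  0.001,  0.001]), array([ 0.001, -0.001,  0.001])) [-0.63687378  0.40774446  1.79831854  0.32266011  1.56456456 -2.57483114]
```

Request:
carry_out([
  [0,0,0,0,0,0,1],
  [0,0,0,0,0,0,1],
  [0,0,0,0,0,0,1],
  [0,0,0,0,0,0,1],
  [0,0,0,0,0,0,1],
  [0,0,0,0,0,0,1],
  [0,0,0,0,0,0,1],
  [0,0,0,0,0,0,1],
])

```text
clock: 10.92
eef_pos: [384.9, -147.7, 212.2]
tcp_rot: [2.451, -0.101, -2.846]
contact_force: [0.0, -0.4, -0.9]
opening: 0.337
grasp_force: 70.1
```

Request:
carry_out([
  [0,0,0,0,0,0,1],
  [0,0,0,0,0,0,1],
  [0,0,0,0,0,0,1],
  [0,0,0,0,0,0,1],
  [0,0,0,0,0,0,1],
  [0,0,0,0,0,0,1],
  [0,0,0,0,0,0,1],
  [0,0,0,0,0,0,1],
])

```text
clock: 11.92
eef_pos: [384.9, -147.7, 212.3]
tcp_rot: [2.451, -0.101, -2.846]
contact_force: [0.5, -0.2, -1.7]
opening: 0.336
grasp_force: 70.1
```

```bash
python3 aim.py;python3 - <<'E'
from h import *
p,R0=pose()
# next: back to flat above case; cutout approx (520,279,-1.58)
Rg=R.from_euler('z',-1.59);pt,Rt=tool_for(np.array([520,278,230.]),Rg);print('via',pt,rel(pt,Rt))
E
```

```text
wax in lens [100.49439524  -0.97827151  -0.85848106] down 2.266363703281623
11.925 [ 384.91318995 -147.70737819  212.26639003] [ 384.64012778 -147.87967722  211.96637084] (array([-0.001,  0.001,  0.001]), array([ 0.001, -0.001,  0.001])) [-0.6368595   0.40769371  1.79831706  0.32260159  1.56455309 -2.5747784 ]
via [451.60799984 310.31925608 233.58955058] (array([ 0.207, -0.083,  0.135]), array([-0.776,  1.396,  0.94 ]))
```

Run:
```python
from h import *
Rg=R.from_euler('z',-1.59);pt,Rt=tool_for(np.array([520,278,230.]),Rg);print('via',rel((445,160,290),Rt))
```

```text
via (array([ 0.207, -0.083,  0.135]), array([-0.554,  1.089,  0.421]))
```

Request:
carry_out([
  [0.01,0,0.01,-0.08,0.08,0.0,1],
  [0.04,-0.01,0.02,-0.15,0.25,0.08,1],
  [0.08,-0.03,0.05,-0.25,0.42,0.16,1],
  [0.12,-0.05,0.08,-0.35,0.6,0.24,1],
  [0.16,-0.065,0.105,-0.45,0.8,0.32,1],
  [0.19,-0.075,0.125,-0.53,0.95,0.4,1],
  [0.207,-0.083,0.135,-0.554,1,0.42,1],
  [0.207,-0.083,0.135,-0.554,1,0.42,1],
])

```text
clock: 12.92
eef_pos: [448.2, 146.6, 276.8]
tcp_rot: [3.139, 0.002, 2.964]
contact_force: [1.0, -0.1, -0.4]
opening: 0.335
grasp_force: 70.1
```

Request:
carry_out([
  [0,0,0,0,0,0,1],
  [0,0,0,0,0,0,1],
  [0,0,0,0,0,0,1],
])

```text
clock: 13.3
eef_pos: [448.7, 141.8, 275.9]
tcp_rot: [3.14, -0.0, 2.956]
contact_force: [0.4, 0.0, -2.1]
opening: 0.34
grasp_force: 70.1
```

Run:
```python
from h import *
print(pose()[0],r.sense()['clock'])
c=r.get_calibration('wrist');im=save('wrist','case2.png');np.save('ccase2.npy',np.array(c['pose']))
```

```text
[448.65039319 141.76926557 275.89374858] 13.3
```

View pics/case2.png

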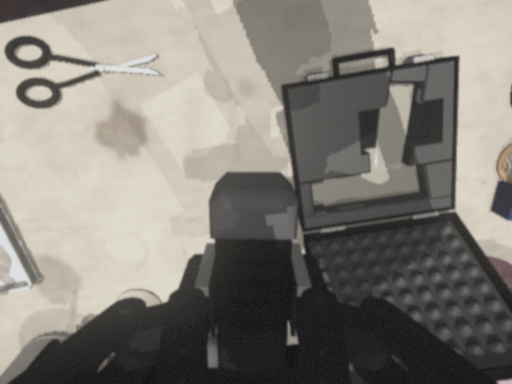

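The cutout is clearly visible: beige, with the barrel at rows 170–205 and columns 312–420, and the handle up to (400,85). I'll fit it.

```bash
cat > cutfit.py <<'E'
from h import *
K=r.get_calibration('wrist')['K']
import h
h.PARTS[:]=[(rect(-61.5,61.5,-20.5,21.5),0,0),(rect(58,75.5,-17,17),0,0),(hr(16.5,-48,55),0,0),(rect(-20,8,-43,-15),0,0)]
def run(name,cf,roi,q0,thr,tint):
    cal=dict(K=K,pose=np.load(cf));im=cv2.GaussianBlur(cv2.imread('pics/'+name),(3,3),0).astype(int)
    reg=np.zeros((384,512),np.uint8);cv2.fillConvexPoly(reg,np.array(roi),1)
    m=((im[...,2]>thr)&(im[...,2]-im[...,0]>tint)&(reg>0)).astype(np.uint8)
    n,l,st,_=cv2.connectedComponentsWithStats(m);m=l==1+np.argmax(st[1:,4])
    q,e=fit(lambda q:cuts(q,cal),m,q0);print(name,q,np.degrees(q[2]),e,m.sum())
    v=cv2.imread('pics/'+name)
    cv2.drawContours(v,cv2.findContours((cuts(q,cal)>.5).astype(np.uint8),0,2)[0],-1,(0,255,0),1)
    cv2.drawContours(v,cv2.findContours(m.astype(np.uint8),0,2)[0],-1,(0,0,255),1)
    x,y,w,h_=cv2.boundingRect(np.array(roi));return q,cv2.resize(v[y:y+h_,x:x+w],(400,400))
q1,a=run('case.png','ccase.npy',[(140,103),(278,36),(326,176),(205,216)],[521,279,-1.59],95,9)
q2,b=run('case2.png','ccase2.npy',[(290,92),(453,65),(449,206),(306,222)],[521,279,-1.59],95,9)
cv2.imwrite('pics/cutov.png',np.hstack([a,b]))
E
python3 cutfit.py
```

```text
case.png [520.55968307 279.16191847  -1.5881922 ] -90.99670996019816 0.11321872585800552 5101
case2.png [519.35929064 278.19788604  -1.59734099] -91.52089714339466 0.1681740552079546 4938
```

View pics/cutov.png

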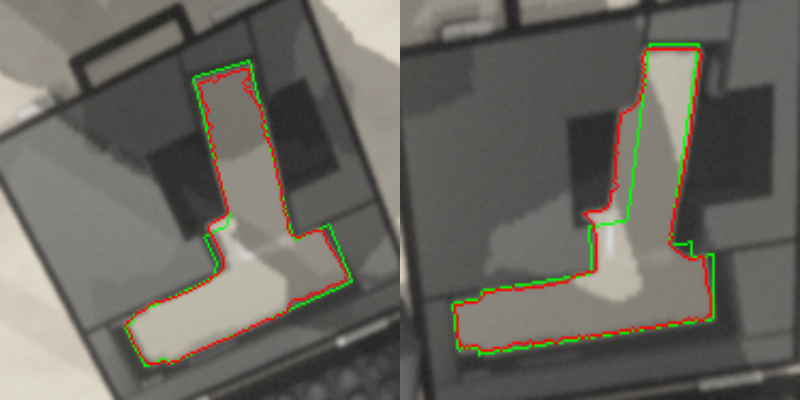

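Both fits agree within about 1 mm: cutout at (520, 278.7), yaw −1.592. I'll move above it.

```bash
cat > place.py <<'E'
from h import *
import sys
G=np.load('G.npz');p,R0=pose();Rg=R0*R.from_matrix(G['R']);o=p+R0.apply(G['p']);s=r.sense()
print('gun now',o.round(1),Rg.as_euler('xyz').round(4),'F',np.round(s['contact_force'],1),s['clock'])
for z in map(float,sys.argv[1:]):
    pt,Rt=tool_for(np.array([520,278.7,z]),R.from_euler('z',-1.592));print(z,pt.round(1),*rel(pt,Rt))
E
python3 place.py 60
```

```text
gun now [517.1 109.5 272.3] [-1.0000e-03  1.1000e-03 -1.5912e+00] F [-0.5 -0.  -0.4] 13.35
60.0 [451.7 311.2  63.6] [ 0. -0.  0.] [0.113 0.666 0.851]
```

Request:
carry_out([
  [0,0,0,0.04,0.2,0,1],
  [0,0,0,0.08,0.4,0,1],
  [0,0,0,0.113,0.58,0.1,1],
  [0,0,0,0.113,0.666,0.3,1],
  [0,0,0,0.113,0.666,0.5,1],
  [0,0,0,0.113,0.666,0.7,1],
  [0,0,0,0.113,0.666,0.78,1],
  [0,0,0,0.113,0.666,0.78,1],
])

```text
clock: 14.35
eef_pos: [450.7, 311.0, 79.9]
tcp_rot: [-3.141, -0.002, 2.957]
contact_force: [1.1, 0.2, -1.4]
opening: 0.337
grasp_force: 70.1
```

Request:
carry_out([
  [0,0,0,0,0,0,1],
  [0,0,0,0,0,0,1],
  [0,0,0,0,0,0,1],
])

```text
clock: 14.72
eef_pos: [452.0, 312.6, 82.5]
tcp_rot: [3.138, 0.002, 2.958]
contact_force: [-0.4, 0.4, -1.3]
opening: 0.339
grasp_force: 70.1
```

```bash
python3 place.py 36 22 9
```

```text
gun now [520.4 280.4  78.9] [ 1.1000e-03  2.1000e-03 -1.5894e+00] F [-0.4  0.4 -1.3] 14.725
36.0 [451.7 311.2  39.6] [0.001 0.    0.001] [ 0.001 -0.007  0.172]
22.0 [451.7 311.2  25.6] [0.001 0.    0.001] [ 0.001 -0.007  0.228]
9.0 [451.7 311.2  12.6] [0.001 0.    0.001] [ 0.001 -0.007  0.28 ]
```

Request:
carry_out([
  [0.001,0,0.001,0.001,-0.006,0.06,1],
  [0.001,0,0.001,0.001,-0.006,0.12,1],
  [0.001,0,0.001,0.001,-0.006,0.15,1],
  [0.001,0,0.001,0.001,-0.006,0.17,1],
  [0.001,0,0.001,0.001,-0.006,0.19,1],
  [0.001,0,0.001,0.001,-0.006,0.21,1],
  [0.001,0,0.001,0.001,-0.006,0.21,1],
  [0.001,0,0.001,0.001,-0.006,0.21,1],
])

```text
clock: 15.72
eef_pos: [451.1, 311.1, 29.2]
tcp_rot: [-3.141, 0.001, 2.955]
contact_force: [0.2, 0.3, -1.2]
opening: 0.339
grasp_force: 70.2
```

```bash
python3 place.py 9
```

```text
gun now [519.4 278.6  25.6] [-7.0000e-04 -1.8000e-03 -1.5923e+00] F [ 0.2  0.3 -1.2] 15.725
9.0 [451.7 311.2  12.6] [-0.001 -0.    -0.   ] [-0.002  0.001  0.066]
```

It entered the cutout with no contact force. I'll press it down.

Request:
carry_out([
  [0,0,0,-0.002,0,0.015,1],
  [0,0,0,-0.002,0,0.03,1],
  [0,0,0,-0.002,0,0.045,1],
  [0,0,0,-0.002,0,0.058,1],
  [0,0,0,-0.002,0,0.068,1],
  [0,0,0,-0.002,0,0.068,1],
  [0,0,0,-0.002,0,0.068,1],
  [0,0,0,-0.002,0,0.068,1],
])

```text
clock: 16.73
eef_pos: [451.5, 311.6, 12.6]
tcp_rot: [-3.142, 0.001, 2.955]
contact_force: [-4.6, 2.3, 6.8]
opening: 0.336
grasp_force: 71.3
```

```bash
python3 place.py 9
```

```text
gun now [519.8 279.1   9. ] [-6.0000e-04 -1.0000e-03 -1.5923e+00] F [-4.6  2.3  6.8] 16.725
9.0 [451.7 311.2  12.6] [-0. -0. -0.] [-0.001 -0.002 -0.   ]
```

Request:
carry_out([
  [0,0,0,0,0,0.006,1],
  [0,0,0,0,0,0.012,1],
  [0,0,0,0,0,0.012,1],
  [0,0,0,0,0,0.012,1],
])

```text
clock: 17.23
eef_pos: [451.5, 311.6, 12.4]
tcp_rot: [3.141, 0.001, 2.955]
contact_force: [-13.9, -4.0, 47.4]
opening: 0.337
grasp_force: 76.7
```

```bash
python3 place.py 9
```

```text
gun now [519.8 279.1   8.8] [-5.0000e-04 -9.0000e-04 -1.5923e+00] F [-13.9  -4.   47.4] 17.225
9.0 [451.7 311.2  12.6] [-0. -0. -0.] [-0.001 -0.002 -0.001]
```

It is on the floor solidly (47 N, no further travel). I'll relax, open partway, and withdraw.

Request:
carry_out([
  [0,0,0,0,0,-0.012,1],
  [0,0,0,0,0,-0.012,-0.2],
  [0,0,0,0,0,-0.012,-0.2],
  [0,0,0,0,0,-0.012,-0.2],
  [0,0,0,0,0,-0.012,-0.2],
  [0,0,0,0,0,-0.012,-0.2],
])

```text
clock: 17.98
eef_pos: [451.5, 310.8, 11.9]
tcp_rot: [-3.14, 0.001, 2.955]
contact_force: [0.0, 0.5, -0.5]
opening: 0.601
grasp_force: 0.0
```

Request:
carry_out([
  [0,0,0,0,0,-0.06,-0.2],
  [0,0,0,0,0,-0.15,-0.2],
  [0,0,0,0,0,-0.3,-0.2],
  [0,0,0,0,0,-0.5,-0.2],
  [0,0,0,0,0,-0.7,-0.2],
  [0,0,0,0,0,-0.85,-0.2],
  [0,0,0,0,0,-0.85,-0.2],
  [0,0,0,0,0,-0.85,-0.2],
])

```text
clock: 18.98
eef_pos: [451.0, 310.9, 224.6]
tcp_rot: [-3.141, 0.001, 2.955]
contact_force: [-0.0, 0.2, -0.7]
opening: 0.597
grasp_force: 0.0
```

Run:
```python
from h import *
print(r.sense()['clock'],pose()[0])
c=r.get_calibration('wrist');im=save('wrist','end.png')
d=r.silhouettes('wrist','ir_gun');m=d[0]['region']
q,e=fit(lambda q:guns(q,c,9),m&True,[520,279,-1.592]);print(d[0]['score'],q,e)
```

```text
18.975 [450.9688489  310.89408819 224.59941171]
0.69 [519.58842196 278.29746694  -1.60327114] 0.14343980754362184
```

View pics/end.png

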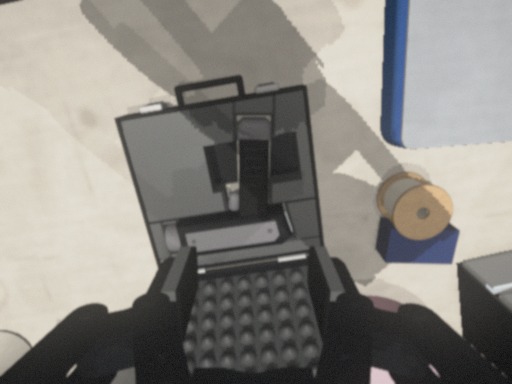

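The gun lies flat in its cutout (barrel around (230,235), handle up to (255,120)) and the gripper is clear.

```bash
python3 -c "
from rig import r
print(r.sign_off())"
```

```text
the job is handed in; nothing more can be done
None
```

I aimed the gun at the wax from about 10 cm, held it there for over two seconds, then pressed it home in its cutout and let go. The job was handed in at about 19 s; no verdict came back, and I didn't re-check the candles or bar by camera after the aim.

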